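Measure off the cutting length on the bread board and lock the tape

TASK

Measure off the cutting length on the bread board: put the tape measure on the board with the hook at the end of its blade caught over the outer side of the raised strip at the board's end, and draw the case back along the board until its front face stands at the chalk line. Only then press the lock button on top of the case fully down so that it stays down, and leave the tape measure there, lying flat and straight along the board with its hook still on the strip. Leave the cup and the jar where they are.

Things in the scene. Friction and masses are not known exactly. Their poses are not given: they have to be found in the camera images.
- board: Fixed dark wooden bread board, 280 x 130 mm, 15 mm thick, on the table. Origin: centre of its underside; x runs along its length towards the end with the raised strip, z up. The light wooden strip across that end is 14 mm wide (along x), 130 mm long, and stands 9 mm above the board's top; its outer face is flush with the board's end (x = +140 mm).
- cleat_edge (a point): Middle of the top outer edge of the raised strip: on the board at x = +140 mm, y = 0, 24 mm above the table.
- chalk_line: White chalk line, 3 mm wide, drawn straight across the board's top, parallel to the strip, 110 to 160 mm from the board's stripped end. Origin: middle of the line on the board's top; axes as the board's.
- tape: Loose tape measure, 0.5 kg, standing on its rubber sole: grey case 70 (x) x 36 (y) x 50 mm high, a steel disc on each side; take it from above across the 36 mm. Origin: centre of the sole; x points out of the mouth along the blade, z up. The steel blade leaves the front face level, 16 mm wide, underside 12 mm above the sole: on the board it passes 3 mm above the strip.
- tape_front (a point): Lower edge of the case's front face, middle: 35 mm ahead of the tape's origin, at sole height. This is what must stand at the chalk line.
- hook_lip (a point): The hook at the blade's end: a dark steel lip 3 mm thick and 18 mm wide, hanging from the blade to 2 mm above sole height. The point lies on the lip's inner face (towards the case), at its lower edge. Retracted it is 26 mm ahead of the front face, so the 14 mm strip fits between lip and case.
- tape_blade (a joint): How far the blade is drawn out, m: 0 retracted, at most 0.16. A spring of 1 N (retracted) to 1.6 N (drawn out) pulls it in; let go of on the board, the rubber-soled case stays put against it. It slides out as the case is drawn away from the caught hook; with the lock down a brake holds it.
- tape_lock (a joint): Lock button, m: 0 up (free), 0.004 or more down (locked). It needs about 3 N downwards (press with 5 to 8 N), and stays down.
- lock_top (a point): Centre of the lock button's top, 20 x 18 mm black rubber, over the middle of the case; 60 mm above the sole when up.
- cup: Green and white espresso cup, 64 mm across with its handle 89 mm, 48 mm high, a bystander beyond the board. Origin: centre of its underside.
- jar: Jam jar with a dark green lid, 60 mm across, 75 mm high, a bystander beyond the board. Origin: centre of its underside.

How it is judged:
By the outcome, as a careful person would: the job done as asked, in the order asked, and still so for the second after the job is handed in, with the robot touching nothing.
It also fails if it takes over 54 s, if anything falls off the work surface, if the arm or the gripper's body presses on something with over 40 N, if the wrist force passes 120 N, or if a joint passes its speed limit or range.

ROBOT

A 6-joint arm with a two-finger parallel gripper is mounted at the origin on a cart in front of the work surface, level with it; the furniture and walls round the work are solid. World frame = base frame: x ahead of the robot, y to its left, z up, the work surface at z = 0. Lengths are in m, angles in degrees, forces in N, time in s.
With the tool pointing down it reaches from about 0.4 to 0.925 m from the base axis. Payload 12.5 kg.
Tool frame: the origin (TCP) lies midway between the tips of the shut fingers; the grasp point (between the pads) lies 19 mm behind it (tcp_to_grasp is the distance from the TCP to the grasp point, in m); z points along the fingers, y is the line along which they close (so a half turn about z gives the same grasp; the last joint's range is limited). The gripper opens to 95 mm and grips with 3 to 60 N. Pads are 20 mm wide; open, the fingers measure 119 mm over their backs; the gripper's body (75 mm by 180 mm) begins 59 mm behind the grasp point.
Start: joints at [57.09, 28.126, 89.318, -0, 62.55, -6.05], TCP at [0.282, 0.558, 0.215] pointing down, gripper open.
Joint ranges: [-177.58, 177.58], [-47.91, 125.51], [2.72, 160], [-65.01, 245.01], [3.68, 167.84], [-153.87, 153.87]. Speed limits (degrees/s): [127.2, 127.2, 159.86, 180, 180, 180].

INTERFACE

Orientations are given as a 3x3 rotation matrix whose columns are the frame's x, y, z axes.
In Python, from cell import * gives the robot as it stands.
- The arm moves only by the shell command python3 -m inch 'ROWS' [OPENING] [FORCE]. ROWS is JSON, a list of rows, each an object of numbers: "tx", "ty", "tz": the shift along the tool's x, y, z in cm; "yaw": the turn about the tool's z in degrees. In form: [{"tx": .., "ty": .., "tz": .., "yaw": ..}, ...]. A call has 1 to 12 rows; each row is the pose to reach, as a shift and turn from the pose commanded when the call began, along the tool's axes at that moment; what a row does not reach only later rows make up. A row lasts 1/8 s, in which the tool goes at most 62.5 mm and 10.7 degrees, less where a joint would pass 70% of its speed; a pose out of reach is approached as far as the arm can. A call with a gripper value outside its range is refused whole. OPENING is the opening, from 0 (shut) to 1 (fully open), set as the call begins (- or left out, the last holds). The fingers move at their own pace and stop on an object; FORCE is the grip in N (left out, the last holds). Time passes only in rows, so rows that repeat a pose let the fingers close. It gives the time, the measured TCP pose, the force, the opening and the grip force at its end, in the units of the state.
- observe(): the state, without advancing time (a new reading comes with each control period).
- camera(name): name is "scene" or "top" or "wrist"; returns (picture, depth): 384x512x3 uint8, red, green, blue; 384x512 float32, m along the optical axis (not along the pixel's ray), 0 where there is no reading.
- camera_params(name): a dict with "fx", "fy", "cx", "cy" (pixels), "view" (4x4, takes a point from world to camera coordinates). Camera axes: x right, y up, looking along -z (the intrinsics and any distortion apply to the point x, -y, -z); pixel columns grow to the right and rows downward; lengths in m; the calibration is good to about 2 mm. A picture is of the moment at which its call begins: read the wrist's pose just before it. camera_params takes no time and is no camera call; for the wrist camera it gives the pose at the moment of the call.
- close_job(): hands the job in; it is judged then, once.
The state is a dict: "t": time; "joint_positions": joint angles; "qvel": joint speeds; "joint_efforts": joint torques, N m; "ee_pos": TCP position; "ee_rot": TCP orientation; "contact_force": force on the tool from outside, world axes, zero at the start; "wrist_torque": the same for the moment, N m; "width": opening from 0.0 (shut) to 1.0 (fully open); "grip_force": force on a finger pad.
Only numpy, scipy, OpenCV 4.12 (cv2) and the standard library are available. Lean on these libraries where they do the work, as an engineer would, in place of code of your own. Each camera call takes 0.05 s, during which the arm holds its last target. There are 200 camera calls.

## Working session

There is one attempt and no reset: what is moved stays moved. The work goes in short steps, Python scripts to look and compute and a shell command to move; the robot and the scene stay as the last step left them, time stands still between calls to the robot, and variables do not carry over. Pictures are saved under pics/ and viewed, at most 10 in all, crops included, and the job is handed in when it is done.

```bash
ls; mkdir -p pics; python3 - <<'E'
from cell import *
import cv2,numpy as np
s=observe();print(s['t'],s['ee_pos'],s['ee_rot'],s['width'],s['contact_force'])
for n in('top','scene'):
    p,d=camera(n);cv2.imwrite(f'pics/{n}0.png',p[...,::-1]);np.savez(f'{n}0.npz',p=p,d=d);c=camera_params(n);print({k:np.round(v,3) if k!='x' else 0 for k,v in c.items()},(d>0).mean())
E
```

```text
pics
0.0 [0.28223283 0.55736942 0.21404447] [[-8.92114121e-01  4.51809708e-01 -6.18866734e-04]
 [ 4.51810118e-01  8.92113598e-01 -9.72399346e-04]
 [ 1.12759964e-04 -1.14710144e-03 -9.99999336e-01]] 0.9961802655606616 [0.56711873 0.87754195 0.82292485]
{'fx': np.float64(406.667), 'fy': np.float64(406.667), 'cx': np.float64(255.307), 'cy': np.float64(192.122), 'view': array([[ 1.900e-02, -1.000e+00, -1.000e-03, -1.900e-02],
       [ 9.990e-01,  1.900e-02,  3.700e-02, -5.660e-01],
       [-3.700e-02, -2.000e-03,  9.990e-01, -1.037e+00],
       [ 0.000e+00,  0.000e+00,  0.000e+00,  1.000e+00]])} 0.9960123697916666
{'fx': np.float64(398.255), 'fy': np.float64(398.255), 'cx': np.float64(256.415), 'cy': np.float64(190.55), 'view': array([[ 0.743, -0.67 , -0.007, -0.447],
       [ 0.437,  0.476,  0.763, -0.302],
       [-0.508, -0.57 ,  0.646, -0.877],
       [ 0.   ,  0.   ,  0.   ,  1.   ]])} 0.9953816731770834
```

View pics/top0.png

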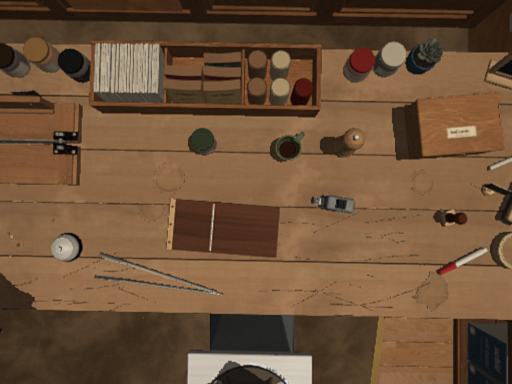

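View pics/scene0.png

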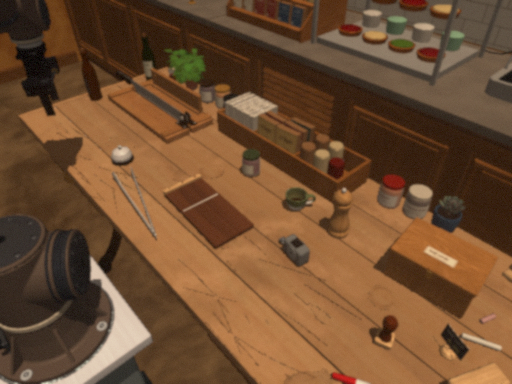

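The top view shows the board centred near (225,228), its strip at the left end (column 172) and the chalk line at column 211. The tape is at (333,204) with its mouth to the left, the cup at (287,148) and the jar at (201,141). The scene view agrees. Next I'll take coarse measurements.

```bash
cat > h.py <<'E'
from cell import *
import cv2,numpy as np
def ray(c,uv,z):
    """pixels -> world points on plane z"""
    uv=np.atleast_2d(np.asarray(uv,float));V=np.asarray(c['view'])
    d=np.c_[(uv[:,0]-c['cx'])/c['fx'],-(uv[:,1]-c['cy'])/c['fy'],-np.ones(len(uv))]@V[:3,:3]
    o=-V[:3,:3].T@V[:3,3]
    return o+d*((z-o[2])/d[:,2])[:,None]
def proj(c,P):
    V=np.asarray(c['view']);q=np.atleast_2d(P)@V[:3,:3].T+V[:3,3]
    return np.c_[c['cx']+c['fx']*q[:,0]/-q[:,2],c['cy']+c['fy']*q[:,1]/q[:,2]]
def depthpts(c,d):
    v,u=np.mgrid[:d.shape[0],:d.shape[1]]
    V=np.asarray(c['view']);P=np.stack([(u-c['cx'])/c['fx']*d,-(v-c['cy'])/c['fy']*d,-d],-1)
    return (P-V[:3,3])@V[:3,:3]
def rect(pts):
    r=cv2.minAreaRect(np.float32(pts));b=cv2.boxPoints(r);return r,b
def snap(n,name):
    c=camera_params(n);p,d=camera(n);cv2.imwrite(f'pics/{name}.png',p[...,::-1]);np.savez(f'{name}.npz',p=p,d=d,**c);return c,p,d
def load(name):
    z=np.load(f'{name}.npz');return z,z['p'],z['d']
E
python3 - <<'E'
from h import *
c=camera_params('top');z=np.load('top0.npz');p,d=z['p'],z['d'];W=depthpts(c,d)
hs=cv2.cvtColor(p,cv2.COLOR_RGB2HSV)
print('table z',np.median(W[160:260,100:400,2]))
m=(W[...,2]>.008)&(W[...,2]<.04);m[:190]=0;m[265:]=0;m[:,:160]=0;m[:,290:]=0
print('board',rect(W[m][:,:2]),m.sum(),np.median(W[m][:,2]))
m=(W[...,2]>.03);m[:190]=0;m[220:]=0;m[:,:305]=0;m[:,365:]=0
ys,xs=np.where(m);print(xs.min(),xs.max(),ys.min(),ys.max());print('tape',rect(W[m][:,:2]),W[m][:,2].max())
m=(hs[...,2]>150)&(hs[...,1]<80);m[:200]=0;m[255:]=0;m[:,:190]=0;m[:,230:]=0
ys,xs=np.where(m);print('chalk',rect(ray(c,np.c_[xs,ys],.015)[:,:2]))
m=(W[...,2]>.03)
for n,(u,v) in dict(cup=(287,148),jar=(201,141)).items():
  q=W[v-20:v+20,u-22:u+22].reshape(-1,3);q=q[q[:,2]>.025];print(n,q.min(0),q.max(0))
for n in['wrist']:
  w=camera_params(n);print(np.round(w['view'],3),w['fx'],w['cx'],w['cy']);s=observe();V=np.array(w['view']);print('cam in tool',s['ee_rot'].T@(-V[:3,:3].T@V[:3,3]-s['ee_pos']),s['ee_rot'].T@V[:3,:3].T)
E
```

```text
table z 0.0006014541621267156
board (((0.47247180342674255, 0.07534991204738617), (0.3145219385623932, 0.13015547394752502), 86.71726989746094), array([[ 0.3984956 , -0.07792646],
       [ 0.5284375 , -0.08537957],
       [ 0.546448  ,  0.22862628],
       [ 0.4165061 ,  0.2360794 ]], dtype=float32)) 5567 0.015888344467552606
325 358 191 219
tape (((0.5423468947410583, -0.13194873929023743), (0.24334989488124847, 0.04033784568309784), 87.5158462524414), array([[ 0.5169232 , -0.25263518],
       [ 0.5572231 , -0.2543835 ],
       [ 0.5677706 , -0.0112623 ],
       [ 0.5274707 , -0.00951397]], dtype=float32)) 1.0573019619619055
chalk (((0.4746834635734558, 0.10205920785665512), (0.0029540862888097763, 0.11773376166820526), 86.75347900390625), array([[0.4158274 , 0.1039183 ],
       [0.5333722 , 0.09725077],
       [0.53353953, 0.10020012],
       [0.4159947 , 0.10686764]], dtype=float32))
cup [ 0.52747059 -0.12759433  0.02520722] [ 0.71866469 -0.00951392  1.05730196]
jar [ 0.52747059 -0.00951392  0.02506841] [0.71786593 0.15380784 1.05730196]
[[ 0.452  0.892 -0.001 -0.625]
 [-0.854  0.432 -0.29   0.033]
 [-0.258  0.132  0.957 -0.393]
 [ 0.     0.     0.     1.   ]] 339.5935615820973 256.4392897106376 195.10794909284863
cam in tool [ 0.08223825  0.00046657 -0.1710476 ] [[-1.41104357e-04  9.57039973e-01  2.89955981e-01]
 [ 9.99999931e-01  2.35010617e-04 -2.89044587e-04]
 [-3.44769958e-04  2.89955920e-01 -9.57039939e-01]]
```

```bash
python3 -m inch '[{"tx":-5,"ty":-4,"yaw":10},{"tx":-9,"ty":-8,"yaw":20},{"tx":-14,"ty":-12,"yaw":30},{"tx":-18,"ty":-16,"yaw":40},{"tx":-23,"ty":-20,"yaw":50},{"tx":-27,"ty":-24,"yaw":60},{"tx":-32,"ty":-28,"yaw":66},{"tx":-36,"ty":-32,"yaw":66},{"tx":-36,"ty":-32,"yaw":66},{"tx":-36,"ty":-32,"yaw":66}]'; python3 - <<'E'
from h import *
s=observe();print(s['t'],s['ee_pos'],s['ee_rot'][:,0]);snap('wrist','w1')
E
```

```text
0.1 [0.2822636  0.55739348 0.21411684] [-8.92086914e-01  4.51863826e-01  1.43223051e-04]$[0]: bad value
```

View pics/w1.png

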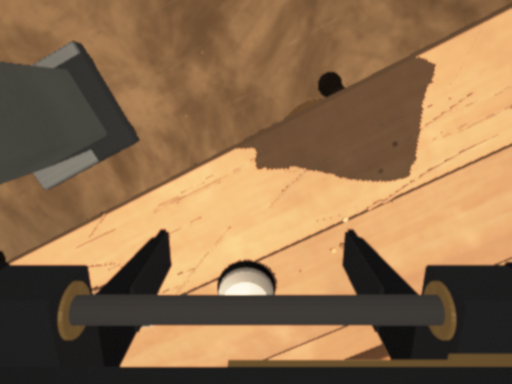

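The move was refused because the rows need every key. The wrist picture shows only the start area, with the gripper filling the rows below about 260, so the visible area lies ahead along tool +x.

```bash
python3 -m inch '[{"tx":-5,"ty":-4,"tz":0,"yaw":10},{"tx":-9,"ty":-8,"tz":0,"yaw":20},{"tx":-14,"ty":-12,"tz":0,"yaw":30},{"tx":-18,"ty":-16,"tz":0,"yaw":40},{"tx":-23,"ty":-20,"tz":0,"yaw":50},{"tx":-27,"ty":-24,"tz":0,"yaw":60},{"tx":-32,"ty":-28,"tz":0,"yaw":66},{"tx":-36,"ty":-33,"tz":0,"yaw":66},{"tx":-40,"ty":-37,"tz":0,"yaw":66},{"tx":-41,"ty":-38,"tz":0,"yaw":66},{"tx":-41,"ty":-38,"tz":0,"yaw":66}]'; python3 - <<'E'
from h import *
s=observe();print(s['t'],s['ee_pos'],s['ee_rot'][:,0],abs(s['qvel']).max());snap('wrist','w2')
E
```

```text
t: 1.52
ee_pos: [0.4764, 0.033, 0.2144]
ee_rot: [[0.052, 0.999, -0.0], [0.999, -0.052, 0.0], [0.0, -0.0, -1.0]]
contact_force: [0.3, 0.3, 0.4]
width: 1.002
grip_force: 0.0
1.525 [0.47642776 0.03297704 0.2144445 ] [5.16928372e-02 9.98662998e-01 2.58053911e-04] 2.479561712208292
```

View pics/w2.png

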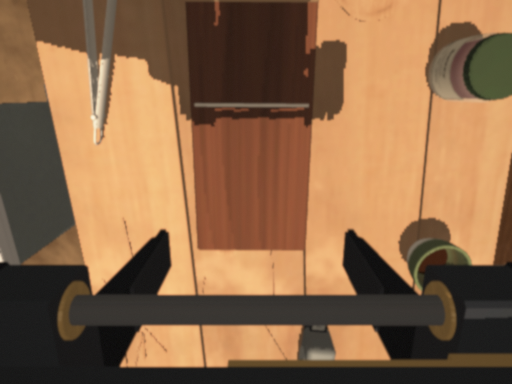

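The board's near end is at row 249 and the chalk line at row 105, columns 194–310. The strip is just off the top, the jar and cup are on the right, and the tape is behind the fingers at (317,330). I'll measure the board and chalk line here while moving back to see the tape.

```bash
python3 - <<'E'
from h import *
c,p,d=load('w2');W=depthpts(c,d);print('table',np.median(W[150:250,130:180,2]),'board',np.median(W[130:240,220:290,2]))
hs=cv2.cvtColor(p,cv2.COLOR_RGB2HSV).astype(int);V=hs[...,2];g=p.astype(int).mean(2)
# chalk: per column brightest row
cols=np.arange(200,306);rows=[]
for u in cols:
    s=g[98:112,u]; s=np.clip(s-s.min()-30,0,None); rows.append((s*np.arange(98,112)).sum()/s.sum())
P=ray(c,np.c_[cols,rows],.015); f=np.polyfit(P[:,0],P[:,1],1); print('chalk mid',P.mean(0),'line angle',np.degrees(np.arctan(f[0])),'ends',P[[0,-1],:2])
# near end edge
r=[]
for u in range(208,296):
    s=np.diff(g[238:262,u]); r.append(238.5+s.argmax())
E=ray(c,np.c_[np.arange(208,296),r],.015);f=np.polyfit(E[:,0],E[:,1],1);print('near end',np.median(E,0),np.degrees(np.arctan(f[0])))
# sides in rows 130..240
L=[];R=[]
for v in range(130,240):
    L.append(180.5+np.diff(g[v,180:210])[:].argmin()); R.append(295.5+np.diff(g[v,295:320]).argmax())
vs=np.arange(130,240)
for n,q in(('L',L),('R',R)):
    Q=ray(c,np.c_[q,vs],.015);f=np.polyfit(Q[:,1],Q[:,0],1);res=Q[:,0]-np.polyval(f,Q[:,1]);k=abs(res)<.003;f=np.polyfit(Q[k,1],Q[k,0],1);print(n,'x at y=0,.1',np.polyval(f,[0,.1]),'ang',90-np.degrees(np.arctan(f[0])),k.sum())
E
python3 -m inch '[{"tx":-6,"ty":2,"tz":0,"yaw":0},{"tx":-12,"ty":4,"tz":0,"yaw":0},{"tx":-18,"ty":6,"tz":0,"yaw":0},{"tx":-24,"ty":6,"tz":2,"yaw":0},{"tx":-29,"ty":6,"tz":4,"yaw":0},{"tx":-29,"ty":6,"tz":4,"yaw":0},{"tx":-29,"ty":6,"tz":4,"yaw":0}]'; python3 - <<'E'
from h import *
snap('wrist','w3')
E
```

```text
table 0.0005130482404395644 board 0.016091550037697314
chalk mid [0.47598895 0.10294294 0.015     ] line angle -3.5220585947958405 ends [[0.42072085 0.10644004]
 [0.53129994 0.09996034]]
near end [ 0.46554377 -0.06407929  0.015     ] -3.029572006896535
L x at y=0,.1 [0.39453548 0.41234666] ang 79.90085216991108 38
R x at y=0,.1 [0.5336637  0.53949706] ang 86.66151738471989 110
t: 2.45
ee_pos: [0.5223, -0.2576, 0.1746]
ee_rot: [[0.049, 0.999, -0.0], [0.999, -0.049, 0.001], [0.001, -0.0, -1.0]]
contact_force: [1.2, 0.7, 0.0]
width: 1.0
grip_force: 0.0
```

View pics/w3.png

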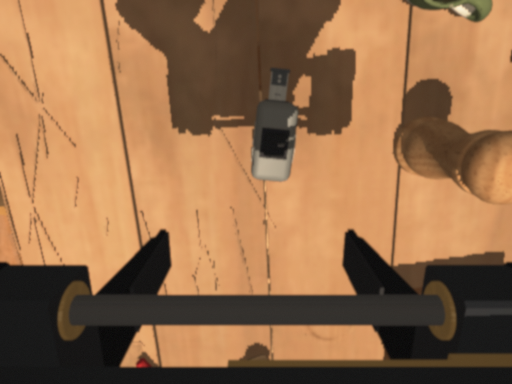

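The tape is in clear view: the black button at (274,143), the case over rows 100–180, and the blade and hook pointing up at (280,70).

```bash
python3 - <<'E'
from h import *
c,p,d=load('w3');W=depthpts(c,d);Z=W[...,2]
sub=np.zeros(Z.shape,bool);sub[55:195,235:320]=1;sub&=d>0
for lo,hi in((.045,.054),(.056,.066),(.008,.022)):
    m=sub&(Z>lo)&(Z<hi);ys,xs=np.where(m);
    if m.sum()<5:continue
    r,b=rect(W[m][:,:2]);print(lo,m.sum(),np.median(Z[m]),np.round(r[0],4),np.round(r[1],4),r[2],'pix',xs.min(),xs.max(),ys.min(),ys.max());print(np.round(b,4).tolist())
g=p.astype(int).mean(2)
m=(sub&(g<30));m[:120]=0;m=cv2.morphologyEx(m.astype(np.uint8),cv2.MORPH_OPEN,np.ones((3,3)));
ys,xs=np.where(m>0);Q=ray(c,np.c_[xs,ys],.06);r,b=rect(Q[:,:2]);print('button',r,Q.mean(0))
cv2.imwrite('pics/w3c.png',cv2.resize(p[50:195,225:330,::-1],None,fx=4,fy=4,interpolation=cv2.INTER_NEAREST))
s=observe();print(s['ee_pos'],s['ee_rot'][:,:2])
E
```

```text
0.045 2580 0.05047675055933955 [ 0.5396 -0.2182] [0.0695 0.0371] 81.27460479736328 pix 251 297 102 181
[[0.515999972820282, -0.24969999492168427], [0.5526999831199646, -0.25529998540878296], [0.5631999969482422, -0.186599999666214], [0.5266000032424927, -0.1809999942779541]]
0.056 508 0.06047726666473138 [ 0.5396 -0.2183] [0.0201 0.0181] 80.60502624511719 pix 263 286 132 157
[[0.5289999842643738, -0.22679999470710754], [0.5468999743461609, -0.2296999990940094], [0.5501999855041504, -0.20990000665187836], [0.5322999954223633, -0.2069000005722046]]
0.008 589 0.014961979406359547 [ 0.5354 -0.1992] [0.0948 0.0259] 66.76913452148438 pix 251 289 68 164
[[0.504800021648407, -0.23770000040531158], [0.5285999774932861, -0.24789999425411224], [0.5659999847412109, -0.1606999933719635], [0.5422000288963318, -0.15049999952316284]]
button ((0.5393882989883423, -0.21576477587223053), (0.021358486264944077, 0.02159198932349682), 81.71006774902344) [ 0.53855251 -0.21496471  0.06      ]
[ 0.52243639 -0.25743503  0.17501   ] [[ 4.79681495e-02  9.98848822e-01]
 [ 9.98848852e-01 -4.79681958e-02]
 [ 1.64876891e-04  2.89289026e-04]]
```

View pics/w3c.png

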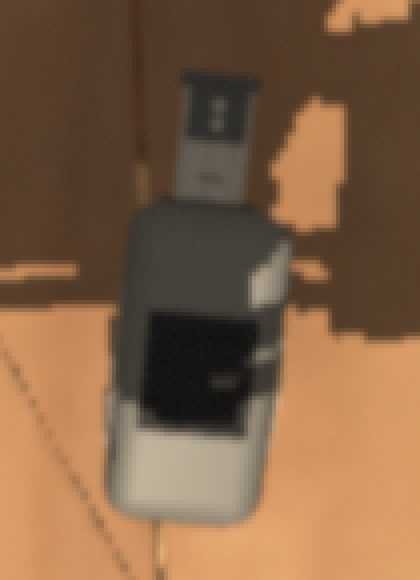

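Both depth fits match the given sizes: tape centre (0.540,-0.218), heading 81.3°, top at 50 mm. I'll line up over it, descend, then check and close the gripper.

```bash
python3 -m inch '[{"tx":4,"ty":1.5,"tz":2,"yaw":6},{"tx":4,"ty":1.5,"tz":6,"yaw":6},{"tx":4,"ty":1.5,"tz":10,"yaw":6},{"tx":4,"ty":1.5,"tz":10,"yaw":6},{"tx":4,"ty":1.5,"tz":10,"yaw":6}]'; python3 - <<'E'
from h import *
s=observe();T=np.array([.5396,-.2182,.012]);print(s['ee_pos'],(s['ee_rot'].T@(T-s['ee_pos']))*100,np.degrees(np.arctan2(s['ee_rot'][1,0],s['ee_rot'][0,0])))
E
```

```text
t: 3.12
ee_pos: [0.5398, -0.2195, 0.0763]
ee_rot: [[0.153, 0.988, 0.002], [0.988, -0.153, -0.001], [-0.0, 0.002, -1.0]]
contact_force: [0.2, 0.3, 1.0]
width: 1.002
grip_force: 0.0
[ 0.53977629 -0.21952547  0.07629855] [ 0.13137356 -0.0490165   6.42971601] 81.20891858078569
```

```bash
python3 -m inch '[{"tx":0.1,"ty":0,"tz":3,"yaw":0},{"tx":0.1,"ty":0,"tz":5.5,"yaw":0},{"tx":0.1,"ty":0,"tz":6.4,"yaw":0},{"tx":0.1,"ty":0,"tz":6.4,"yaw":0}]' && python3 -m inch '[{"tx":0,"ty":0,"tz":0,"yaw":0},{"tx":0,"ty":0,"tz":0,"yaw":0},{"tx":0,"ty":0,"tz":0,"yaw":0},{"tx":0,"ty":0,"tz":0,"yaw":0},{"tx":0,"ty":0,"tz":0,"yaw":0},{"tx":0,"ty":0,"tz":0,"yaw":0}]' 0.3 25
```

```text
t: 3.62
ee_pos: [0.5395, -0.2192, 0.0116]
ee_rot: [[0.154, 0.988, 0.001], [0.988, -0.154, -0.0], [-0.0, 0.001, -1.0]]
contact_force: [1.5, -0.1, 0.2]
width: 0.999
grip_force: 0.0
t: 4.38
ee_pos: [0.539, -0.2191, 0.0106]
ee_rot: [[0.154, 0.988, -0.0], [0.988, -0.154, 0.0], [0.0, -0.0, -1.0]]
contact_force: [0.3, -0.7, -0.5]
width: 0.424
grip_force: 0.0
```

```bash
python3 -m inch '[{"tx":0,"ty":0,"tz":0,"yaw":0},{"tx":0,"ty":0,"tz":0,"yaw":0},{"tx":0,"ty":0,"tz":0,"yaw":0}]' 0 30
```

```text
t: 4.75
ee_pos: [0.5391, -0.2191, 0.0106]
ee_rot: [[0.154, 0.988, 0.0], [0.988, -0.154, 0.0], [0.0, 0.0, -1.0]]
contact_force: [1.2, -0.0, -1.5]
width: 0.379
grip_force: 30.0
```

```bash
python3 -m inch '[{"tx":0,"ty":0,"tz":-3,"yaw":0},{"tx":0,"ty":0,"tz":-8,"yaw":0},{"tx":4,"ty":-2,"tz":-10,"yaw":-2},{"tx":10,"ty":-4,"tz":-10,"yaw":-5.4},{"tx":15,"ty":-6,"tz":-10,"yaw":-5.4},{"tx":20,"ty":-8,"tz":-10,"yaw":-5.4},{"tx":25,"ty":-10,"tz":-10,"yaw":-5.4},{"tx":28.5,"ty":-11,"tz":-10,"yaw":-5.4},{"tx":28.5,"ty":-11,"tz":-10,"yaw":-5.4},{"tx":28.5,"ty":-11,"tz":-10,"yaw":-5.4},{"tx":28.5,"ty":-11,"tz":-10,"yaw":-5.4}]'; python3 - <<'E'
from h import *
s=observe();print(s['ee_pos'],np.degrees(np.arctan2(s['ee_rot'][1,0],s['ee_rot'][0,0])));snap('wrist','w4')
E
```

```text
t: 6.12
ee_pos: [0.4743, 0.0787, 0.1105]
ee_rot: [[0.062, 0.998, -0.0], [0.998, -0.062, -0.0], [-0.0, -0.0, -1.0]]
contact_force: [-0.1, 0.6, -6.2]
width: 0.377
grip_force: 30.0
[0.47434087 0.0786511  0.11046865] 86.47343578297796
```

View pics/w4.png

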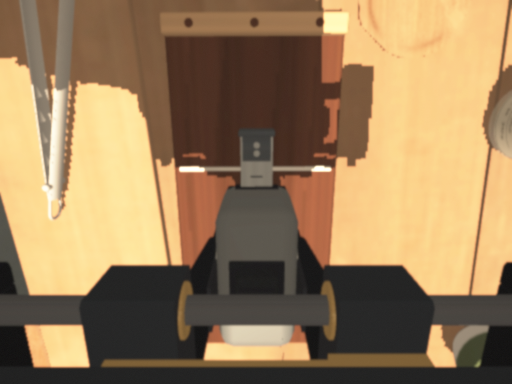

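The tape is held straight. The strip spans columns 162–348 and rows 12–35, the chalk line is at row 169, the hook end at (256,130) and the front top edge of the case near row 188.

```bash
python3 - <<'E'
from h import *
c,p,d=load('w4');g=p.astype(int).mean(2);W=depthpts(c,d);Z=W[...,2]
b=np.array([.0593,.9982]);n=np.array([.9982,-.0593])
def edge(cols,r0,r1,z,sign):
    r=[r0+.5+(sign*np.diff(g[r0:r1,u])).argmax() for u in cols]
    k=abs(np.array(r)-np.median(r))<2.5; P=ray(c,np.c_[np.array(cols)[k],np.array(r)[k]],z)
    f=np.polyfit(P[:,0],P[:,1],1); return P[:,:2].mean(0),np.degrees(np.arctan(f[0])),np.median(r)
# strip
ms=np.zeros(Z.shape,bool);ms[5:60,150:360]=1
m=ms&(Z>.020)&(Z<.030);r,bx=rect(W[m][:,:2]);print('strip depth',r,m.sum(),np.median(Z[m]))
print('strip outer', [edge(range(a,e),5,22,.024,sg) for a,e,sg in((172,325,1),(172,325,-1))])
print('strip inner',edge(range(172,315),28,45,.024,-1))
# chalk
cols=[u for u in list(range(185,236))+list(range(278,326))];r=[]
for u in cols:
    s=g[162:177,u];s=np.clip(s-s.min()-30,0,None);r.append((s*np.arange(162,177)).sum()/max(s.sum(),1e-9))
P=ray(c,np.c_[cols,r],.015);f=np.polyfit(P[:,0],P[:,1],1);print('chalk',P.mean(0),np.degrees(np.arctan(f[0])))
hs=g[160:178].max(0);cc=np.where(hs[170:340]>110)[0]+170;Q=ray(c,[[cc.min(),169],[cc.max(),169]],.015);print('chalk ends',cc.min(),cc.max(),Q,Q.mean(0))
# case top & blade
m=np.zeros(Z.shape,bool);m[180:262,205:310]=1;m&=(Z>.143)&(Z<.156);print('case top',rect(W[m][:,:2]),np.median(Z[m]),m.sum())
m=np.zeros(Z.shape,bool);m[120:186,230:285]=1;m&=(Z>.10)&(Z<.125);print('blade',rect(W[m][:,:2]),np.median(Z[m]),m.sum())
E
```

```text
strip depth ((0.480584055185318, 0.2067946046590805), (0.014490761794149876, 0.12990233302116394), 86.52816009521484) 4333 0.024910975972954327
strip outer [(array([0.47703852, 0.21406955]), np.float64(-3.261326848858907), np.float64(11.5)), (array([0.47155363, 0.21060611]), np.float64(-3.4899585518155183), np.float64(17.5))]
strip inner (array([0.47255118, 0.19934445]), np.float64(-3.5389531144075472), np.float64(35.5))
chalk [0.47422731 0.10250513 0.015     ] -3.2486073618648827
chalk ends 170 339 [[0.40676747 0.10670185 0.015     ]
 [0.54192144 0.09834972 0.015     ]] [0.47434446 0.10252579 0.015     ]
case top (((0.47607794404029846, 0.10190588980913162), (0.026467056944966316, 0.04676872119307518), 87.05081939697266), array([[0.45204368, 0.08989301],
       [0.49875048, 0.08748676],
       [0.5001122 , 0.11391877],
       [0.4534054 , 0.11632502]], dtype=float32)) 0.15004210680063196 4518
blade (((0.477567583322525, 0.1293475478887558), (0.028437897562980652, 0.02126174047589302), 86.62751770019531), array([[0.46611866, 0.11577861],
       [0.48734358, 0.11452784],
       [0.4890165 , 0.14291649],
       [0.4677916 , 0.14416726]], dtype=float32)) 0.1147874806257827 1866
```

Depth fits agree: strip 14.5 × 129.9 mm at 86.5°, and chalk 111.5 mm from the outer face. I'll go forward 7.9 cm, shift -0.17 cm sideways, and lower to about 10 mm above the board.

```bash
python3 -m inch '[{"tx":4,"ty":-0.2,"tz":0,"yaw":0},{"tx":7.9,"ty":-0.2,"tz":2,"yaw":0},{"tx":7.9,"ty":-0.2,"tz":5,"yaw":0},{"tx":7.9,"ty":-0.2,"tz":6.5,"yaw":0},{"tx":7.9,"ty":-0.2,"tz":6.5,"yaw":0},{"tx":7.9,"ty":-0.2,"tz":6.5,"yaw":0}]'; python3 - <<'E'
from h import *
c,p,d=snap('wrist','w5');s=observe();print(s['ee_pos'],np.degrees(np.arctan2(s['ee_rot'][1,0],s['ee_rot'][0,0])))
W=depthpts(c,d);Z=W[...,2]
m=np.zeros(Z.shape,bool);m[60:260,205:310]=1
k=m&(Z>.078)&(Z<.092);print('top',np.median(Z[k]),rect(W[k][:,:2])[1])
k=m&(Z>.042)&(Z<.056);print('blade',np.median(Z[k]),rect(W[k][:,:2]))
m=np.zeros(Z.shape,bool);m[60:262]=1;k=m&(Z>.02)&(Z<.03)&(abs(W[...,0]-.48)<.068)&(abs(W[...,1]-.207)<.02);print('strip',rect(W[k][:,:2]),np.median(Z[k]))
E
```

```text
t: 6.92
ee_pos: [0.4776, 0.158, 0.0464]
ee_rot: [[0.061, 0.998, 0.001], [0.998, -0.061, 0.0], [0.0, 0.001, -1.0]]
contact_force: [0.5, 0.1, -5.6]
width: 0.379
grip_force: 30.0
[0.47762713 0.15808289 0.04649281] 86.4891370876112
top 0.08586815187093404 [[0.45527956 0.16945334]
 [0.50196195 0.16684468]
 [0.5034261  0.19304623]
 [0.45674372 0.19565488]]
blade 0.05074596899030906 (((0.48023271560668945, 0.19616127014160156), (0.05354732647538185, 0.04479522630572319), 86.4127197265625), array([[0.4562038 , 0.17084146],
       [0.50091124, 0.16803867],
       [0.5042616 , 0.22148108],
       [0.4595542 , 0.22428387]], dtype=float32))
strip (((0.4806548058986664, 0.2069663554430008), (0.014416723512113094, 0.12997102737426758), 86.68684387207031), array([[0.41536132, 0.20352577],
       [0.5451151 , 0.19601433],
       [0.54594827, 0.21040694],
       [0.4161945 , 0.21791838]], dtype=float32)) 0.024870477566275216
```

View pics/w5.png

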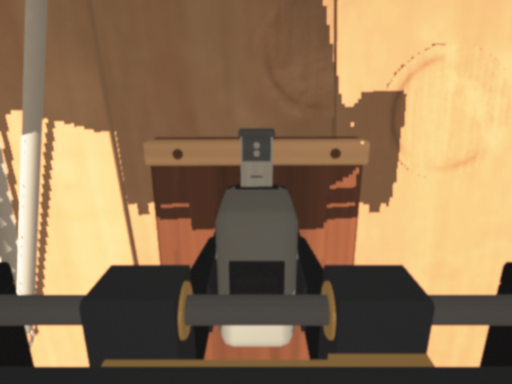

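The hook end is at y≈0.2228, so the lip is about 6 mm beyond the strip's outer face, and the case is about 6 mm inside the strip. I can lower it now.

```bash
python3 -m inch '[{"tx":0,"ty":0,"tz":0.8,"yaw":0},{"tx":0,"ty":0,"tz":1.5,"yaw":0},{"tx":0,"ty":0,"tz":1.9,"yaw":0},{"tx":0,"ty":0,"tz":1.9,"yaw":0},{"tx":0,"ty":0,"tz":1.9,"yaw":0}]'; python3 -m inch '[{"tx":0,"ty":0,"tz":0.1,"yaw":0},{"tx":0,"ty":0,"tz":0.1,"yaw":0}]'
```

```text
t: 7.6
ee_pos: [0.4771, 0.1585, 0.0267]
ee_rot: [[0.06, 0.998, 0.0], [0.998, -0.06, 0.0], [0.0, 0.0, -1.0]]
contact_force: [-0.9, -0.2, -5.6]
width: 0.378
grip_force: 30.0
t: 7.85
ee_pos: [0.477, 0.1585, 0.0257]
ee_rot: [[0.06, 0.998, 0.0], [0.998, -0.06, 0.0], [0.0, 0.0, -1.0]]
contact_force: [0.1, -0.9, -6.7]
width: 0.38
grip_force: 30.0
```

```bash
python3 -m inch '[{"tx":-0.5,"ty":0,"tz":0,"yaw":0},{"tx":-1.2,"ty":0,"tz":0,"yaw":0},{"tx":-2.2,"ty":0,"tz":0,"yaw":0},{"tx":-3.4,"ty":0,"tz":0,"yaw":0},{"tx":-4.8,"ty":0,"tz":0,"yaw":0},{"tx":-6.2,"ty":0,"tz":0,"yaw":0},{"tx":-7.5,"ty":0,"tz":0,"yaw":0},{"tx":-8.4,"ty":0,"tz":0,"yaw":0},{"tx":-9,"ty":0,"tz":0,"yaw":0},{"tx":-9,"ty":0,"tz":0,"yaw":0},{"tx":-9,"ty":0,"tz":0,"yaw":0}]'; python3 - <<'E'
from h import *
c,p,d=snap('wrist','w6');s=observe();print(s['ee_pos'],s['contact_force'],np.degrees(np.arctan2(s['ee_rot'][1,0],s['ee_rot'][0,0])))
W=depthpts(c,d);Z=W[...,2]
m=np.zeros(Z.shape,bool);m[20:260,205:310]=1
k=m&(Z>.055)&(Z<.07);print('top',np.median(Z[k]),rect(W[k][:,:2]))
k=m&(Z>.0275)&(Z<.036)&(abs(W[...,0]-.477)<.02);ys,xs=np.where(k);print('blade',np.median(Z[k]),W[k][:,1].max(),rect(W[k][:,:2]),ys.min())
E
```

```text
t: 9.22
ee_pos: [0.4717, 0.0688, 0.0257]
ee_rot: [[0.06, 0.998, 0.0], [0.998, -0.06, 0.0], [0.0, 0.0, -1.0]]
contact_force: [0.8, 1.7, -5.3]
width: 0.379
grip_force: 30.0
[0.47168962 0.06888097 0.02565943] [-0.04409817  0.44926696 -5.62219053] 86.55548254466382
top 0.06511461217619523 (((0.4735430181026459, 0.09208667278289795), (0.026401404291391373, 0.047536417841911316), 86.25935363769531), array([[0.4489642 , 0.08046474],
       [0.49639937, 0.07736345],
       [0.49812183, 0.10370861],
       [0.45068666, 0.1068099 ]], dtype=float32))
blade 0.029506948080197992 0.1825978871475473 (((0.4725271761417389, 0.12997016310691833), (0.035815391689538956, 0.10513733327388763), 4.994226932525635), array([[0.4501111 , 0.18078029],
       [0.45926386, 0.07604212],
       [0.49494326, 0.07916003],
       [0.4857905 , 0.18389821]], dtype=float32)) 20
```

View pics/w6.png

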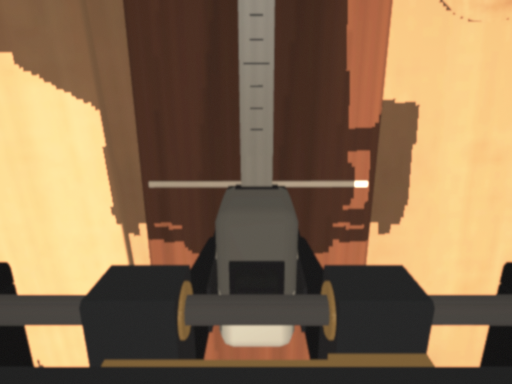

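The blade has drawn out, so the hook is caught. The chalk line is at row 184 with the case front just below it. I'll work out the remaining distance numerically, all in this frame.

```bash
python3 - <<'E'
from h import *
c,p,d=load('w6');g=p.astype(int).mean(2);W=depthpts(c,d);Z=W[...,2]
cols=list(range(155,210))+list(range(302,350));r=[]
for u in cols:
    s=g[177:192,u];s=np.clip(s-s.min()-30,0,None);r.append((s*np.arange(177,192)).sum()/max(s.sum(),1e-9))
P=ray(c,np.c_[cols,r],.015);f=np.polyfit(P[:,0],P[:,1],1);cy=np.polyval(f,.4745);print('chalk y at centre',cy,np.median(r))
print('front pt if y=.1025..1065 rows',[round(proj(c,[.474,y,.015])[0,1],1) for y in(.1025,.1045,.1065)])
for u in (222,226,230,234,284,288): print(u,g[176:200,u].astype(int).tolist())
for v in range(182,196,1): print(v,np.round(W[v,[222,228,250,286],1],4),np.round(Z[v,[222,228,250,286]],4))
E
```

```text
chalk y at centre 0.10295839987488539 183.8166501486621
front pt if y=.1025..1065 rows [np.float64(184.5), np.float64(181.0), np.float64(177.5)]
222 [48, 48, 48, 53, 75, 111, 139, 151, 153, 147, 129, 97, 65, 50, 48, 45, 47, 47, 49, 50, 52, 54, 59, 63]
226 [47, 48, 49, 54, 78, 114, 141, 152, 153, 147, 128, 95, 65, 57, 65, 68, 71, 73, 74, 75, 75, 75, 75, 75]
230 [48, 50, 50, 56, 80, 114, 141, 151, 144, 120, 80, 53, 56, 68, 74, 75, 76, 75, 76, 76, 75, 76, 76, 75]
234 [48, 47, 48, 55, 79, 115, 140, 148, 139, 112, 78, 63, 66, 70, 74, 76, 75, 75, 75, 76, 76, 76, 77, 76]
284 [46, 46, 46, 53, 80, 118, 147, 156, 151, 130, 93, 60, 55, 65, 73, 75, 76, 76, 75, 76, 76, 76, 76, 76]
288 [47, 47, 48, 54, 80, 119, 147, 158, 158, 152, 129, 91, 59, 51, 51, 54, 59, 65, 68, 71, 73, 75, 76, 75]
182 [0.1055 0.1054 0.1079 0.1033] [0.0164 0.017  0.0293 0.0161]
183 [0.1049 0.1045 0.1073 0.1029] [0.0166 0.0155 0.0291 0.017 ]
184 [0.1045 0.1044 0.1068 0.1023] [0.0171 0.0176 0.0294 0.0169]
185 [0.1039 0.1035 0.1063 0.1015] [0.0171 0.0162 0.0294 0.0159]
186 [0.1031 0.1028 0.1057 0.1011] [0.0161 0.0156 0.0291 0.0166]
187 [0.1028 0.1031 0.1059 0.1006] [0.017  0.0191 0.0316 0.0166]
188 [0.1021 0.1031 0.1053 0.0998] [0.0167 0.0208 0.0313 0.0158]
189 [0.1013 0.1028 0.1049 0.0993] [0.0156 0.022  0.032  0.0162]
190 [0.1009 0.1041 0.1048 0.1017] [0.0162 0.0285 0.0333 0.0266]
191 [0.1003 0.1042 0.105  0.1019] [0.0164 0.0306 0.036  0.029 ]
192 [0.0994 0.1041 0.1048 0.1019] [0.0152 0.0321 0.0369 0.0306]
193 [0.0991 0.1043 0.1048 0.1022] [0.0159 0.0349 0.0388 0.0335]
194 [0.0981 0.1043 0.1049 0.1021] [0.0147 0.0364 0.0407 0.035 ]
195 [0.0979 0.1041 0.1047 0.1022] [0.0159 0.0377 0.0418 0.0369]
```

The front face plane is at y=0.1048 and the chalk centre at 0.1030, so I'll pull back 0.18 cm more and then settle the tape onto the board.

```bash
python3 -m inch '[{"tx":-0.18,"ty":0,"tz":0,"yaw":0},{"tx":-0.18,"ty":0,"tz":0.05,"yaw":0},{"tx":-0.18,"ty":0,"tz":0.1,"yaw":0},{"tx":-0.18,"ty":0,"tz":0.1,"yaw":0}]'; python3 -m inch '[{"tx":0,"ty":0,"tz":0.05,"yaw":0},{"tx":0,"ty":0,"tz":0.05,"yaw":0}]'
```

```text
t: 9.78
ee_pos: [0.4716, 0.0669, 0.0255]
ee_rot: [[0.06, 0.998, 0.001], [0.998, -0.06, 0.0], [0.0, 0.001, -1.0]]
contact_force: [-1.3, 1.4, 12.2]
width: 0.378
grip_force: 30.0
t: 10.02
ee_pos: [0.4716, 0.0669, 0.0255]
ee_rot: [[0.06, 0.998, 0.001], [0.998, -0.06, 0.0], [0.0, 0.001, -1.0]]
contact_force: [-3.8, 0.5, 21.5]
width: 0.377
grip_force: 30.0
```

```bash
cat > chk.py <<'E'
from h import *
import sys
c,p,d=snap('wrist',sys.argv[1]);g=p.astype(int).mean(2);W=depthpts(c,d);Z=W[...,2];s=observe()
print(s['t'],s['ee_pos'],np.round(s['contact_force'],1))
x=W[...,0];y=W[...,1]
k=(Z>.035)&(Z<.055)&(abs(x-.474)<.007)&(abs(y-.103)<.008);F=W[k]
print('front y',np.median(F[:,1]),F[:,0].mean(),k.sum())
m=(g>100)&(abs(y-.103)<.006)&(Z<.02)&(abs(x-.474)<.055)&(abs(x-.474)>.025);m[262:]=0
vs,us=np.where(m);P=ray(c,np.c_[us,vs],.015);f=np.polyfit(P[:,0],P[:,1],1);print('chalk y at same x',np.polyval(f,F[:,0].mean()),m.sum())
for lo,hi,n in((.058,.0685,'top'),(.0685,.08,'button')):
    k=(Z>lo)&(Z<hi)&(abs(x-.472)<.022)&(abs(y-.068)<.045)&(d>0)
    if k.sum()>30: print(n,np.median(Z[k]),rect(W[k][:,:2]),k.sum())
E
python3 -m inch '[{"tx":0,"ty":0,"tz":-0.1,"yaw":0},{"tx":0,"ty":0,"tz":-0.1,"yaw":0}]';python3 chk.py w7
```

```text
t: 10.28
ee_pos: [0.4716, 0.0669, 0.0255]
ee_rot: [[0.06, 0.998, 0.0], [0.998, -0.06, 0.0], [0.0, 0.0, -1.0]]
contact_force: [-1.8, 1.3, 7.3]
width: 0.378
grip_force: 30.0
10.325 [0.47155901 0.06686963 0.02554205] [-1.7  1.7  8.4]
front y 0.1026896111041761 0.47405056465509915 371
chalk y at same x 0.10323033657364664 760
top 0.0653464971480922 (((0.4708779752254486, 0.06878282874822617), (0.06950799375772476, 0.04404057562351227), 83.76801300048828), array([[0.4452151 , 0.03662461],
       [0.48899543, 0.03184381],
       [0.49654084, 0.10094105],
       [0.45276052, 0.10572185]], dtype=float32)) 7732
button 0.07482196232718741 (((0.47130611538887024, 0.06926178932189941), (0.023947371169924736, 0.04401012137532234), 85.92345428466797), array([[0.44850555, 0.05888272],
       [0.4924043 , 0.05575407],
       [0.49410668, 0.07964086],
       [0.45020792, 0.08276951]], dtype=float32)) 1556
```

The front is within 0.5 mm of the line, so I'll release, back up and re-check.

```bash
python3 -m inch '[{"tx":0,"ty":0,"tz":0,"yaw":0},{"tx":0,"ty":0,"tz":0,"yaw":0},{"tx":0,"ty":0,"tz":0,"yaw":0},{"tx":0,"ty":0,"tz":0,"yaw":0},{"tx":0,"ty":0,"tz":0,"yaw":0}]' 0.8; python3 -m inch '[{"tx":0,"ty":0,"tz":-2,"yaw":0},{"tx":0,"ty":0,"tz":-6,"yaw":0},{"tx":-4,"ty":0,"tz":-9,"yaw":0},{"tx":-8,"ty":0,"tz":-9,"yaw":0},{"tx":-8,"ty":0,"tz":-9,"yaw":0},{"tx":-8,"ty":0,"tz":-9,"yaw":0}]';python3 chk.py w8
```

```text
t: 10.95
ee_pos: [0.4715, 0.0668, 0.0251]
ee_rot: [[0.06, 0.998, 0.0], [0.998, -0.06, 0.0], [0.0, 0.0, -1.0]]
contact_force: [-0.5, 0.0, -0.4]
width: 0.787
grip_force: 0.0
t: 11.7
ee_pos: [0.4666, -0.0129, 0.115]
ee_rot: [[0.061, 0.998, -0.0], [0.998, -0.061, 0.0], [0.0, -0.0, -1.0]]
contact_force: [0.5, 0.5, -0.2]
width: 0.802
grip_force: 0.0
11.75 [ 0.46652471 -0.01249829  0.11491781] [ 0.4  0.5 -0.1]
front y nan nan 0
chalk y at same x nan 520
top 0.06542681596786054 (((0.4719153046607971, 0.06806361675262451), (0.06945566087961197, 0.03722622990608215), 85.97838592529297), array([[0.45091245, 0.03472668],
       [0.48804703, 0.03211591],
       [0.49291816, 0.10140055],
       [0.45578358, 0.10401133]], dtype=float32)) 5282
button 0.0754392287721515 (((0.4722403287887573, 0.06794848293066025), (0.024776430800557137, 0.022686777636408806), 85.6428451538086), array([[0.45998853, 0.05645787],
       [0.48260975, 0.05473428],
       [0.48449212, 0.0794391 ],
       [0.4618709 , 0.08116269]], dtype=float32)) 1063
  return _methods._mean(a, axis=axis, dtype=dtype,
  ret = ret.dtype.type(ret / rcount)
chk.py:7: RuntimeWarning: Mean of empty slice.
  print('front y',np.median(F[:,1]),F[:,0].mean(),k.sum())
chk.py:9: RuntimeWarning: Mean of empty slice.
  vs,us=np.where(m);P=ray(c,np.c_[us,vs],.015);f=np.polyfit(P[:,0],P[:,1],1);print('chalk y at same x',np.polyval(f,F[:,0].mean()),m.sum())
```

```bash
python3 - <<'E'
from h import *
c,p,d=load('w8');W=depthpts(c,d);x,y,Z=W[...,0],W[...,1],W[...,2]
for dx in(-.004,0,.004):
    k=(abs(x-(.4805+dx))<.0015)&(y>.19)&(y<.235)&(d>0);o=np.argsort(y[k]);print([(round(a,4),round(b,4)) for a,b in zip(y[k][o],Z[k][o])][::4][-16:])
E
python3 -m inch '[{"tx":4,"ty":0,"tz":0,"yaw":0},{"tx":8.1,"ty":0,"tz":0,"yaw":0},{"tx":8.1,"ty":0,"tz":2,"yaw":0},{"tx":8.1,"ty":0,"tz":2,"yaw":0},{"tx":8.1,"ty":0,"tz":2,"yaw":0},{"tx":8.1,"ty":0,"tz":2,"yaw":0},{"tx":8.1,"ty":0,"tz":2,"yaw":0},{"tx":8.1,"ty":0,"tz":2,"yaw":0}]' 0 10
```

```text
[]
[]
[]
t: 12.75
ee_pos: [0.4716, 0.0676, 0.0953]
ee_rot: [[0.061, 0.998, 0.0], [0.998, -0.061, 0.0], [0.0, 0.0, -1.0]]
contact_force: [-0.6, 1.1, 0.3]
width: 0.028
grip_force: 0.0
```

```bash
python3 - <<'E'
from h import *
c,p,d=snap('wrist','w9');W=depthpts(c,d);x,y,Z=W[...,0],W[...,1],W[...,2]
k=(abs(x-.4805)<.008)&(Z>.0272)&(Z<.036)&(y>.11)&(y<.24)&(d>0);print('blade end y',y[k].max(),rect(W[k][:,:2]))
k=(abs(x-.4805)<.066)&(abs(x-.4805)>.012)&(Z>.021)&(Z<.0275)&(y>.19)&(y<.23);print('strip',rect(W[k][:,:2]))
k=(Z>.035)&(Z<.055)&(abs(x-.474)<.006)&(abs(y-.103)<.008);print('front',np.median(y[k]),k.sum())
E
```

```text
blade end y 0.20522648262797324 (((0.47993719577789307, 0.1576385796070099), (0.0951744094491005, 0.014866892248392105), 89.99076080322266), array([[0.4724961 , 0.11005257],
       [0.48736298, 0.11005019],
       [0.4873783 , 0.20522459],
       [0.4725114 , 0.20522697]], dtype=float32))
strip (((0.4803590178489685, 0.2028944194316864), (0.0067313662730157375, 0.12953796982765198), 86.51910400390625), array([[0.41550517, 0.20346744],
       [0.5448042 , 0.19560246],
       [0.54521286, 0.2023214 ],
       [0.41591382, 0.21018638]], dtype=float32))
front 0.10261859922322011 116
```

```bash
python3 -m inch '[{"tx":2,"ty":0,"tz":-4,"yaw":0},{"tx":4,"ty":0,"tz":-6,"yaw":0},{"tx":4,"ty":0,"tz":-6,"yaw":0},{"tx":4,"ty":0,"tz":-6,"yaw":0}]' >/dev/null; cat > hk.py <<'E'
from h import *
import sys
c,p,d=snap('wrist',sys.argv[1]);s=observe();print(s['ee_pos']);W=depthpts(c,d);x,y,Z=W[...,0],W[...,1],W[...,2]
k=(abs(x-.4805)<.008)&(Z>.0272)&(Z<.036)&(y>.11)&(y<.24)&(d>0);print('blade',y[k].max(),rect(W[k][:,:2])[0])
k=(abs(x-.4805)<.066)&(abs(x-.4805)>.012)&(Z>.021)&(Z<.0275)&(y>.19)&(y<.23);print('strip',rect(W[k][:,:2])[0])
k=(Z>.03)&(Z<.06)&(abs(x-.474)<.006)&(abs(y-.103)<.008);print('front',np.median(y[k]),k.sum())
k=(Z>.060)&(Z<.0685)&(abs(x-.472)<.022)&(abs(y-.068)<.045)&(d>0);print('top',rect(W[k][:,:2]),k.sum())
k=(abs(x-.472)<.006)&(abs(y-.068)<.006);print('button z',np.median(Z[k]) if k.any() else None)
E
python3 hk.py w10
```

```text
[0.47348663 0.10716571 0.15423812]
blade 0.21688331594233026 ((0.480180025100708, 0.16357822716236115), (0.10660626739263535, 0.015359806828200817), 89.98542022705078)
strip ((0.4807838797569275, 0.20700423419475555), (0.014055046252906322, 0.1304434835910797), 86.89877319335938)
front 0.10265061648632622 176
top (((0.4729709327220917, 0.07903678715229034), (0.047869063913822174, 0.036604080349206924), 85.5689697265625), array([[0.45287445, 0.05658779],
       [0.48936912, 0.05375979],
       [0.4930674 , 0.10148578],
       [0.45657274, 0.10431378]], dtype=float32)) 1392
button z None
```

View pics/w10.png

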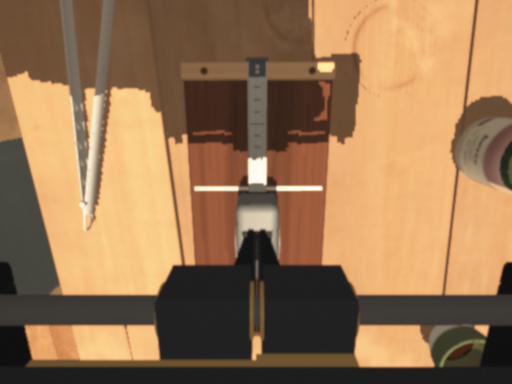

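The hook (258,62) sits over the strip's outer side: its end measures 0.2169 against 0.2140 for the strip face plus 3 mm of lip. The front stands at the chalk line (row 188). Time to press the button.

```bash
python3 -m inch '[{"tx":-2.5,"ty":0,"tz":3,"yaw":0},{"tx":-3.95,"ty":0,"tz":5,"yaw":0},{"tx":-3.95,"ty":0,"tz":7,"yaw":0},{"tx":-3.95,"ty":0,"tz":7.7,"yaw":0},{"tx":-3.95,"ty":0,"tz":7.7,"yaw":0},{"tx":-3.95,"ty":0,"tz":7.7,"yaw":0}]'; python3 -m inch '[{"tx":0,"ty":0,"tz":0.1,"yaw":0},{"tx":0,"ty":0,"tz":0.2,"yaw":0},{"tx":0,"ty":0,"tz":0.3,"yaw":0},{"tx":0,"ty":0,"tz":0.3,"yaw":0}]'
```

```text
t: 14.1
ee_pos: [0.4718, 0.0684, 0.0786]
ee_rot: [[0.06, 0.998, 0.001], [0.998, -0.06, 0.0], [0.0, 0.001, -1.0]]
contact_force: [0.2, -0.3, -0.6]
width: 0.01
grip_force: 0.0
t: 14.6
ee_pos: [0.4715, 0.0683, 0.0751]
ee_rot: [[0.06, 0.998, -0.0], [0.998, -0.06, 0.0], [0.0, -0.0, -1.0]]
contact_force: [1.3, -0.0, 0.1]
width: 0.0
grip_force: 0.0
```

```bash
python3 -m inch '[{"tx":0,"ty":0,"tz":0.1,"yaw":0},{"tx":0,"ty":0,"tz":0.2,"yaw":0},{"tx":0,"ty":0,"tz":0.3,"yaw":0},{"tx":0,"ty":0,"tz":0.3,"yaw":0}]';python3 -m inch '[{"tx":0,"ty":0,"tz":0.1,"yaw":0},{"tx":0,"ty":0,"tz":0.1,"yaw":0}]'
```

```text
t: 15.1
ee_pos: [0.4716, 0.0683, 0.072]
ee_rot: [[0.06, 0.998, 0.0], [0.998, -0.06, 0.0], [0.0, 0.0, -1.0]]
contact_force: [0.4, -0.2, 0.6]
width: 0.006
grip_force: 0.1
t: 15.35
ee_pos: [0.4716, 0.0683, 0.0711]
ee_rot: [[0.06, 0.998, -0.0], [0.998, -0.06, 0.0], [0.0, -0.0, -1.0]]
contact_force: [0.8, -0.0, 0.6]
width: 0.004
grip_force: 0.2
```

```bash
python3 -m inch '[{"tx":0,"ty":0,"tz":0.05,"yaw":0},{"tx":0,"ty":0,"tz":0.05,"yaw":0}]'|grep -E 'pos|contact';python3 -m inch '[{"tx":0,"ty":0,"tz":0.05,"yaw":0},{"tx":0,"ty":0,"tz":0.05,"yaw":0}]'|grep -E 'pos|contact'
```

```text
ee_pos: [0.4716, 0.0683, 0.0706]
contact_force: [0.9, 0.4, 2.8]
ee_pos: [0.4716, 0.0683, 0.0702]
contact_force: [-0.9, -0.3, 4.3]
```

```bash
python3 -m inch '[{"tx":0,"ty":0,"tz":0.03,"yaw":0},{"tx":0,"ty":0,"tz":0.03,"yaw":0}]'|grep -E 'pos|contact';python3 -m inch '[{"tx":0,"ty":0,"tz":0.02,"yaw":0},{"tx":0,"ty":0,"tz":0.02,"yaw":0}]'|grep -E 'pos|contact'
```

```text
ee_pos: [0.4716, 0.0683, 0.07]
contact_force: [-0.6, 0.3, 6.6]
ee_pos: [0.4717, 0.0683, 0.0699]
contact_force: [-1.9, 0.4, 7.3]
```

```bash
python3 -m inch '[{"tx":0,"ty":0,"tz":0.02,"yaw":0},{"tx":0,"ty":0,"tz":0.02,"yaw":0}]'|grep -E 'pos|contact';python3 -m inch '[{"tx":0,"ty":0,"tz":-1,"yaw":0},{"tx":0,"ty":0,"tz":-5,"yaw":0},{"tx":0,"ty":0,"tz":-8,"yaw":0},{"tx":-6,"ty":0,"tz":-9,"yaw":0},{"tx":-10,"ty":0,"tz":-11,"yaw":0},{"tx":-10,"ty":0,"tz":-11,"yaw":0},{"tx":-10,"ty":0,"tz":-11,"yaw":0}]' >/dev/null; python3 hk.py w11
```

```text
ee_pos: [0.4717, 0.0683, 0.0698]
contact_force: [-1.8, 0.1, 8.0]
[ 0.46523376 -0.03086932  0.17915121]
blade 0.12581720532756133 ((0.4775622487068176, 0.117786705493927), (0.015688935294747353, 0.01019198540598154), 86.61788177490234)
strip ((0.0, 0.0), (0.0, 0.0), 0.0)
front 0.10955835101420698 15
top (((0.4718639552593231, 0.06751853227615356), (0.06878824532032013, 0.03718588128685951), 86.32255554199219), array([[0.45110327, 0.03438777],
       [0.4882126 , 0.03200269],
       [0.49262464, 0.1006493 ],
       [0.45551533, 0.10303438]], dtype=float32)) 3308
button z 0.07149429442999543
```

```bash
python3 - <<'E'
from h import *
for n in('w8','w11'):
    c,p,d=load(n);W=depthpts(c,d);x,y,Z=W[...,0],W[...,1],W[...,2]
    B=(abs(x-.472)<.007)&(abs(y-.068)<.007)&(Z>.06);T=(abs(x-.4705)<.012)&(abs(y-.045)<.006)&(Z>.06);G=(abs(x-.44)<.015)&(abs(y-.05)<.03)&(Z>0)&(Z<.03)
    print(n,[(np.round(np.percentile(Z[k],[10,50,90]),4),k.sum()) for k in(B,T,G)])
E
```

```text
w8 [(array([0.0752, 0.2861, 0.2861]), np.int64(1350)), (array([0.0652, 0.066 , 0.0668]), np.int64(704)), (array([0.0152, 0.0161, 0.017 ]), np.int64(2514))]
w11 [(array([0.0704, 0.0714, 0.0725]), np.int64(347)), (array([0.0651, 0.066 , 0.067 ]), np.int64(453)), (array([0.0151, 0.016 , 0.017 ]), np.int64(1825))]
```

The button now stands about 5.4 mm above the case instead of 10 mm, so it stays down. Last, a numeric check of hook and front.

```bash
python3 -m inch '[{"tx":5,"ty":0,"tz":0,"yaw":0},{"tx":10,"ty":0,"tz":0,"yaw":0},{"tx":13.8,"ty":0,"tz":2.5,"yaw":0},{"tx":13.8,"ty":0,"tz":2.5,"yaw":0},{"tx":13.8,"ty":0,"tz":2.5,"yaw":0}]' >/dev/null; python3 hk.py w12; python3 - <<'E'
from h import *
c,p,d=load('w12');q=np.load('w10.npz')['p'];g=p.astype(int).mean(2)
cols=list(range(198,232))+list(range(284,318));r=[]
for u in cols:
    s=g[181:196,u];s=np.clip(s-s.min()-30,0,None);r.append((s*np.arange(181,196)).sum()/max(s.sum(),1e-9))
P=ray(c,np.c_[cols,r],.015);print('chalk',np.polyval(np.polyfit(P[:,0],P[:,1],1),.474))
print('diff w10-w12',abs(p.astype(int)-q).mean(),observe()['t'])
E
```

```text
[0.47381061 0.10616298 0.15453684]
blade 0.21685949389523643 ((0.4801003336906433, 0.16341876983642578), (0.10685904324054718, 0.015320234932005405), 89.90589141845703)
strip ((0.48051223158836365, 0.20652437210083008), (0.013411483727395535, 0.13000379502773285), 86.6680679321289)
front 0.10259170458045369 178
top (((0.471858412027359, 0.07891496270895004), (0.04849182814359665, 0.036632928997278214), 87.68514251708984), array([[0.4525776 , 0.05542865],
       [0.48918062, 0.05394901],
       [0.49113923, 0.10240127],
       [0.4545362 , 0.10388091]], dtype=float32)) 1435
button z None
chalk 0.10291524322797548
diff w10-w12 1.2828860812717013 18.2
```

The front is 0.3 mm from the line's centre, the hook is still on the strip, the button is down and the robot is clear, so I'm handing in.

```bash
python3 -c "
from cell import *
print(close_job())"
```

```text
the job is handed in; nothing more can be done
None
```

The job is handed in at about 18 s: the hook is over the strip's outer side, the case front is about 0.3 mm from the middle of the chalk line, the lock button stayed down (pressed about 4.6 mm), and the cup and jar were not touched.

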